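Unlatch a selector valve and hold its indexing knob at the third click

TASK

Turn the brass wing nut on the grey selector valve about a quarter turn anticlockwise (seen from above), to its stop, so that its latch arm swings clear of the knob's red lug. Then turn the black indexing knob anticlockwise, counting clicks, to the third stop without running on past it, and finish with the knob still gripped and held at that third stop, because its spring takes it home as soon as it is let go. Leave the bottles and the beaker beside the valve where they stand.

Things in the scene. Friction and masses are not known exactly. Their poses are not given: they have to be found in the camera images.
- valve_base: Fixed grey valve housing, 140 (x) by 215 (y) by 30 mm high; origin: centre of its underside, z up; brass hose barbs stick out 20 mm at +x. Upright axes: knob at x 0, y +45 mm; wing nut at x 0, y -45 mm. Rows of dots on its top mark the knob's stops: 1 dot for the first, 2 for the second, 3 (yellow) for the third, up to 5; a dash is home. The red lug points at the row of the present stop.
- wing_nut: Brass captive wing nut: upright flat wing 38 mm long (own x), 10 mm thick (y), 32 mm high (z). Origin: middle of the wing, 70 mm above the table, where to grip; the wing spans 54 to 86 mm above the table. Under it a steel latch arm (74 mm long, 10 mm wide, 38 to 46 mm above the table) turns with it. It does not rise as it turns.
- latch (a joint): Angle of wing nut and latch arm, rad, growing anticlockwise seen from above. 0 = latched (starts at 0 to 0.12): the arm's end blocks the knob's red lug. 1.4 = end stop, fully clear; it must pass 1.1. About 0.08 N m of friction: it stays where it is left.
- knob: Black bar grip of the indexing knob, 44 mm long (own x), 14 mm thick (y), 42 mm high (z), 60 to 102 mm above the table; a white line on top marks the +x half, the red lug's side. Origin: on the knob's axis, 84 mm above the table, where to grip. Under it a 38 mm disc (57 to 63 mm above the table) and a 60 mm flange (top at 48 mm) with a red lug reaching 52 mm from the axis.
- knob_turn (a joint): Knob angle, rad, growing anticlockwise from above. 0 = home stop, where it starts. Click stops every 24 degrees: 0.419, 0.838, 1.257 (third), 1.676, 2.094; end 2.2. A spring (0.15 N m at home, 0.19 at the third stop) drives it home when let go; clicks add or take up to 0.12 N m: resistance climbs after a stop, drops just before the next. Held = within 0.09 of 1.257.
- bottle_amber: Loose brown glass bottle with black cap, 47 mm across, 92 mm high, beside the valve; origin at the centre of its base. To be left alone.
- beaker_100: Loose clear beaker, 55 by 61 mm, 70 mm high, beside the valve; origin at the centre of its base. To be left alone.
- dropper_bottle: Loose brown dropper bottle with black top, 31 mm across, 96 mm high, beside the valve; origin at the centre of its base. To be left alone.

How it is judged:
By the outcome, as a careful person would: the job done as asked, in the order asked, and still so for the second after the job is handed in, while the arm keeps its last pose, push and grip.
It also fails if it takes over 51 s, if anything falls off the work surface, if the arm or the gripper's body presses on something with over 40 N, if the wrist force passes 120 N, or if a joint passes its speed limit or range.

ROBOT

A 6-joint arm with a two-finger parallel gripper is mounted at the origin on a cart in front of the work surface, level with it; the furniture and walls round the work are solid. World frame = base frame: x ahead of the robot, y to its left, z up, the work surface at z = 0. Lengths are in mm, angles in rad, forces in N, time in s.
With the tool pointing down it reaches from about 275 to 975 mm from the base axis. Payload 8.4 kg.
Tool frame: the origin (TCP) lies midway between the tips of the shut fingers; the grasp point (between the pads) lies 19 mm behind it (manip.grip_point_offset is the distance from the TCP to the grasp point, in mm); z points along the fingers, y is the direction in which the jaws open and shut (so a half turn about z gives the same grasp; the last joint's range is limited). The gripper opens to 92 mm and grips with 3 to 60 N. Pads are 20 mm wide; open, the fingers measure 128 mm over their backs; the gripper's body (75 mm by 189 mm) begins 69 mm behind the grasp point.
Start: joints at [-1.327, 0.353, 1.633, -0, 1.155, -0.002], TCP at [152.081, -606.217, 214.583] pointing down, gripper open.
Joint ranges: [-2.63, 2.63], [-0.92, 2.1], [0.06, 2.66], [-1.3, 4.44], [0, 2.69], [-3.02, 3.02]. Speed limits (rad/s): [2.22, 2.22, 2.79, 3.14, 3.14, 3.14].

INTERFACE

Orientations are given as a unit quaternion [x, y, z, w].
In Python, from workcell import manip gives the robot as it stands.
- The arm moves only by the tool jog_arm, never from a script. Its argument "rows" is a list of rows, each a list of 7 numbers: the turn, a rotation vector about the tool's x, y, z in rad, then the shift along the tool's x, y, z in m, then the gripper's target within -1 to 1 (fully open at 1, half-way at 0, shut at -1). In form: [[rx, ry, rz, tx, ty, tz, gripper], ...]. A call has 1 to 12 rows; each row is the pose to reach, as a shift and turn from the pose commanded when the call began, along the tool's axes at that moment; what a row does not reach only later rows make up. A row lasts 1/8 s, in which the tool goes at most 62.5 mm and 10.7 degrees, less where a joint would pass 70% of its speed; a pose out of reach is approached as far as the arm can. A call with a gripper value outside its range is refused whole. The fingers move at their own pace and stop on an object; "newtons" is the grip in N (left out, the last holds). Time passes only in rows, so rows that repeat a pose let the fingers close. It gives the time, the measured TCP pose, the force and the opening at its end, in the units of the state.
- manip.state(): the state, without advancing time (a new reading comes with each control period).
- manip.snapshot(name): name is "scene" or "top" or "wrist"; returns (picture, depth): 400x640x3 uint8, red, green, blue; 400x640 float32, mm along the optical axis (not along the pixel's ray), 0 where there is no reading.
- manip.camera_model(name): a dict with "fx", "fy", "cx", "cy" (pixels), "origin" and "attitude" of the camera in the world. Camera axes: x right, y down, z forward; pixel columns grow to the right and rows downward; lengths in mm; the calibration is good to about 2 mm. A picture is of the moment at which its call begins: read the wrist's pose just before it. camera_model takes no time and is no camera call; for the wrist camera it gives the pose at the moment of the call.
- manip.finish_job(): hands the job in, once; it reports no verdict.
The state is a dict: "t": time; "qpos": joint angles; "joint_velocities": joint speeds; "joint_efforts": joint torques, N m; "position": TCP position; "ee_rot": TCP orientation; "ft_force": force on the tool from outside, world axes, zero at the start; "ft_torque": the same for the moment, N m; "opening": finger opening in mm.
Only numpy, scipy, OpenCV 4.12 (cv2) and the standard library are available. Lean on these libraries where they do the work, as an engineer would, in place of code of your own. Each camera call takes 0.05 s, during which the arm holds its last target. There are 200 camera calls.

## Working session

There is one attempt and no reset: what is moved stays moved. The work goes in short steps, Python scripts to look and compute and a tool call to move; the robot and the scene stay as the last step left them, time stands still between calls to the robot, and variables do not carry over. Pictures are saved under pics/ and viewed, about 8 in all and at most 12, crops included, and the job is handed in when it is done.

Besides the shell and the picture viewer there is one more tool, called after "Emit:" as a command line: name --pt "numbers of a row" for each row, then --argument value for the rest. jog_arm: Moves the arm, as the interface text tells. Its arguments: {"type":"object","properties":{"rows":{"type":"array","items":{"type":"array","items":{"type":"number"}}},"newtons":{"type":"number"}},"required":["rows"]}

```bash
mkdir -p pics; cat > h.py <<'E'
from workcell import manip
import numpy as np, cv2
from scipy.spatial.transform import Rotation as R
def att(c):
    a=np.array(c["attitude"],float)
    return a if a.shape==(3,3) else R.from_quat(a).as_matrix()
def world(c,d):
    v,u=np.mgrid[0:d.shape[0],0:d.shape[1]]
    p=np.stack([(u-c["cx"])/c["fx"]*d,(v-c["cy"])/c["fy"]*d,d],-1)
    return p@att(c).T+np.array(c["origin"])
def snap(n):
    c=manip.camera_model(n); p,d=manip.snapshot(n); np.savez('pics/'+n+'.npz',p=p,d=d); return c,p,d,world(c,d)
E
python3 - <<'E'
from h import *
s=manip.state(); print(s)
c,p,d,w=snap("top"); print(c)
cv2.imwrite('pics/top1.png',p[...,::-1])
c,p,d,w=snap("scene"); print(c)
cv2.imwrite('pics/scene1.png',p[...,::-1])
E
```

```text
{'t': 0.0, 'qpos': array([-1.32736568e+00,  3.53610638e-01,  1.63415144e+00, -3.48985970e-05,
        1.15518899e+00, -2.37191590e-03]), 'joint_velocities': array([ 1.14771686e-03,  1.65976063e-03, -2.28253039e-03,  1.41980829e-03,
        2.78964155e-04,  8.41378440e-05]), 'joint_efforts': array([-1.68297167e-03, -5.93850017e+01, -3.34212327e+01,  6.95947395e-02,
        2.35919509e-02, -1.16010410e-04]), 'position': array([ 151.96891447, -605.72424842,  213.87971418]), 'ee_rot': array([ 9.92456045e-01,  1.22599090e-01, -9.75099331e-05, -6.72363205e-04]), 'ft_force': array([0.4920799 , 0.72918815, 0.3161869 ]), 'ft_torque': array([-0.02105696, -0.01673083,  0.04268763]), 'opening': 91.93060449286102}
{'fx': 466.30062645396237, 'fy': 466.30062645396237, 'cx': 318.76190010698144, 'cy': 202.2024650883375, 'origin': array([491.44132221,  53.52867358, 953.43545631]), 'attitude': array([-0.70149614,  0.70735757, -0.0644364 ,  0.05827851])}
{'fx': 387.92314979827114, 'fy': 387.92314979827114, 'cx': 323.4083351384753, 'cy': 202.20308552044457, 'origin': array([ 218.90730171, -463.66015787,  630.5819178 ]), 'attitude': array([ 0.85878304, -0.28831166,  0.13967744, -0.39982282])}
```

View pics/top1.png

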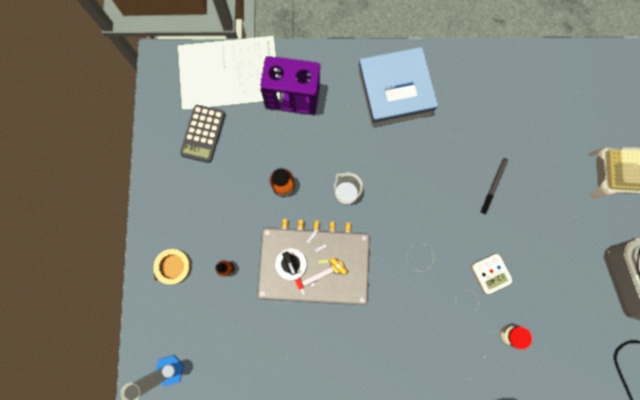

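View pics/scene1.png

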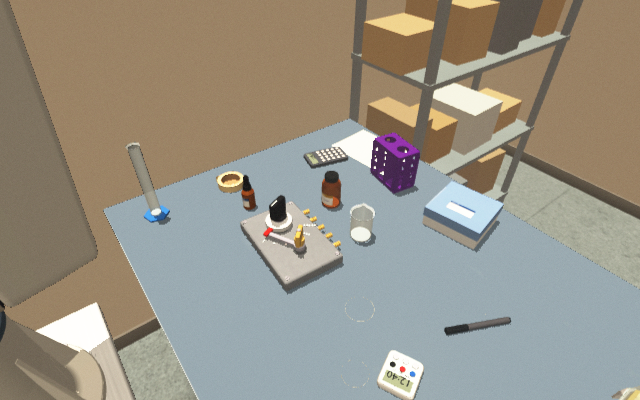

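The top view shows the valve at about (314,266): knob at (290,263), lug at (299,284), and wing nut at (339,266). The amber bottle is at (282,182), the beaker at (347,188) and the dropper at (225,268). Next I'll measure the positions.

```bash
cat > m.py <<'E'
from h import *
c=manip.camera_model("top"); z=np.load('pics/top.npz'); p,d=z['p'],z['d']; w=world(c,d)
roi=np.zeros(d.shape,bool); roi[215:315,245:385]=1
m=roi&(abs(w[...,2]-30)<5)
print('table z',np.median(w[330:350,250:380,2]),'top z',np.median(w[m][:,2]))
q=w[m][:,:2].astype(np.float32); r=cv2.minAreaRect(q); print('base',r)
def comp(name,m):
    q=w[m]; print(name,len(q),q.mean(0).round(1),cv2.minAreaRect(q[:,:2].astype(np.float32)))
comp('knobtop',roi&(w[...,2]>95)&(w[...,2]<110))
comp('wing',roi&(w[...,2]>76)&(w[...,2]<92))
for n,(a,b,e,f) in dict(amber=(160,205,262,300),beaker=(165,210,328,368),drop=(255,282,210,240)).items():
    mm=np.zeros(d.shape,bool); mm[a:b,e:f]=1; comp(n,mm&(w[...,2]>20))
big=cv2.resize(p[222:308,250:376],None,fx=6,fy=6,interpolation=cv2.INTER_CUBIC)
cv2.imwrite('pics/crop1.png',big[...,::-1])
E
python3 m.py
```

```text
table z -0.5458900656925607 top z 29.233659059169668
base ((531.8018188476562, 55.9353141784668), (214.62814331054688, 149.05426025390625), 86.28285217285156)
knobtop 185 [529.9 100.9 101.1] ((530.2435913085938, 101.2181625366211), (43.95845413208008, 13.952263832092285), 22.76922607421875)
wing 122 [524.   17.9  84.9] ((529.0337524414062, 49.57120895385742), (40.400333404541016, 103.18556213378906), 0.5815173387527466)
amber 536 [684.4 116.   80.2] ((599.7298583984375, 91.87132263183594), (229.33961486816406, 45.8128662109375), 16.062503814697266)
beaker 400 [675.3  -9.5  80.4] ((595.087158203125, 5.263301849365234), (53.837547302246094, 222.23757934570312), 78.64742279052734)
drop 236 [522.2 224.   71.8] ((515.2616577148438, 148.5678253173828), (193.74679565429688, 29.35247802734375), 84.5441665649414)
```

View pics/crop1.png

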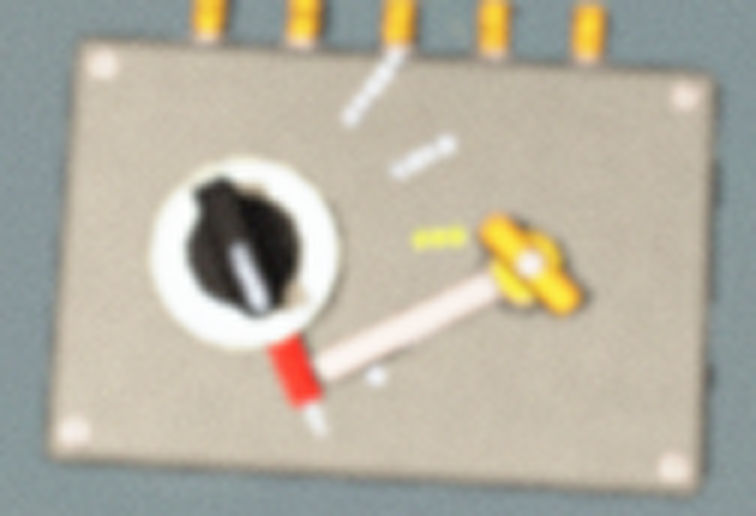

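```bash
cat > m2.py <<'E'
from h import *
c=manip.camera_model("top"); z=np.load('pics/top.npz'); p,d=z['p'],z['d']; w=world(c,d)
def comp(name,m):
    q=w[m]; print(name,len(q),q.mean(0).round(1),cv2.minAreaRect(q[:,:2].astype(np.float32)))
X=w
near=(np.hypot(w[...,0]-524.4,w[...,1]-11.4)<30)
comp('wing',near&(w[...,2]>80)&(w[...,2]<92))
hsv=cv2.cvtColor(p,cv2.COLOR_RGB2HSV)
arm=(np.hypot(w[...,0]-524.4,w[...,1]-11.4)<75)&(abs(w[...,2]-46)<4)&(hsv[...,0]>5)&(np.hypot(w[...,0]-530,w[...,1]-101)>35)
comp('arm',arm)
kn=(np.hypot(w[...,0]-530,w[...,1]-101)<35)&(abs(w[...,2]-47.5)<3)
comp('flange',kn)
E
python3 m2.py
cat > go.py <<'E'
# usage: go(x,y,z,jawdeg[,dz]) -> tool-frame shift and rz from measured pose
from h import *
import sys
a=[float(v) for v in sys.argv[1:]]
s=manip.state(); r=R.from_quat(s["ee_rot"]); M=r.as_matrix()
jaw=np.degrees(np.arctan2(M[1,1],M[0,1]))
print('t',s['t'].__round__(2),'pos',s['position'].round(1),'jaw',jaw.round(2),'tilt',M[:,2].round(4),'F',s['ft_force'].round(2),'T',s['ft_torque'].round(3),'open',round(s['opening'],1),'q',s['qpos'].round(2))
if len(a)>=4:
    t=np.array(a[:3])
    print('shift m',(M.T@(t-s['position'])/1000).round(4),'rz',-np.radians(a[3]-jaw).round(4))
E
python3 go.py 524.4 11.4 130 -45
```

```text
wing 110 [523.9  11.5  85.2] ((524.00244140625, 11.671989440917969), (37.71928024291992, 9.331707000732422), 44.59588623046875)
arm 176 [506.5  48.7  45.3] ((505.3260803222656, 47.42505645751953), (15.395675659179688, 65.89839172363281), 28.091848373413086)
flange 393 [527.4  99.4  47.3] ((530.0061645507812, 101.04483795166016), (57.97669219970703, 58.07030487060547), 62.781715393066406)
t 0.1 pos [ 152.  -605.8  214. ] jaw -75.92 tilt [-3.0e-04  1.1e-03 -1.0e+00] F [0.87 0.09 0.22] T [-0.053 -0.014  0.012] open 91.9 q [-1.33  0.35  1.63 -0.    1.16 -0.  ]
shift m [ 0.5114 -0.5079  0.0845] rz -0.5396
```

Emit:
jog_arm --pt "0 0 -0.18 0.1 -0.1 0 0" --pt "0 0 -0.36 0.2 -0.2 0.02 0" --pt "0 0 -0.544 0.511 -0.508 0.07 -0.1" --pt "0 0 -0.544 0.511 -0.508 0.07 -0.1" --pt "0 0 -0.544 0.511 -0.508 0.07 -0.1" --pt "0 0 -0.544 0.511 -0.508 0.07 -0.1" --pt "0 0 -0.544 0.511 -0.508 0.07 -0.1" --pt "0 0 -0.544 0.511 -0.508 0.07 -0.1" --pt "0 0 -0.544 0.511 -0.508 0.07 -0.1" --pt "0 0 -0.544 0.511 -0.508 0.07 -0.1" --pt "0 0 -0.544 0.511 -0.508 0.07 -0.1" --pt "0 0 -0.544 0.511 -0.508 0.07 -0.1"

```text
t: 1.6
position: [525.0, 13.5, 144.1]
ee_rot: [0.923, 0.386, -0.0, -0.0]
ft_force: [-0.3, -0.4, -0.0]
opening: 41.2
```

```bash
python3 go.py 524 11.6 51.5 -45.4
```

```text
t 1.6 pos [525.   13.5 144.1] jaw -44.64 tilt [-2.e-04  2.e-04 -1.e+00] F [-0.34 -0.43 -0.03] T [-0.034 -0.066 -0.074] open 41.2 q [0.02 0.28 1.91 0.   0.95 0.8 ]
shift m [-0.002   0.0006  0.0926] rz 0.0133
```

Emit:
jog_arm --pt "0 0 0.013 -0.002 0.0006 0.04 -0.1" --pt "0 0 0.013 -0.002 0.0006 0.065 -0.1" --pt "0 0 0.013 -0.002 0.0006 0.08 -0.1" --pt "0 0 0.013 -0.002 0.0006 0.0925 -0.1" --pt "0 0 0.013 -0.002 0.0006 0.0925 -0.1" --pt "0 0 0.013 -0.002 0.0006 0.0925 -1" --pt "0 0 0.013 -0.002 0.0006 0.0925 -1" --pt "0 0 0.013 -0.002 0.0006 0.0925 -1" --pt "0 0 0.013 -0.002 0.0006 0.0925 -1" --newtons 25

```text
t: 2.72
position: [523.4, 9.2, 52.7]
ee_rot: [0.926, 0.379, 0.0, -0.0]
ft_force: [-1.4, 2.3, 7.2]
opening: 20.7
```

```bash
python3 go.py 524 11.6 51.5 -45.4
```

```text
t 2.73 pos [523.4   9.2  52.7] jaw -45.5 tilt [ 7.e-04  3.e-04 -1.e+00] F [-1.42  2.3   7.19] T [ 0.439  0.364 -0.035] open 20.7 q [0.01 0.42 1.98 0.   0.75 0.81]
shift m [ 0.0021 -0.0013  0.0012] rz -0.0018
```

Emit:
jog_arm --pt "0 0 0 0 0 0 -1" --pt "0 0 0 0 0 0 -1" --pt "0 0 0 0 0 0 -1"

```text
t: 3.1
position: [523.4, 9.2, 52.7]
ee_rot: [0.926, 0.379, 0.0, -0.0]
ft_force: [-2.1, 2.2, 6.8]
opening: 21.0
```

```bash
python3 go.py 524 11.6 51.5 -45.4; python3 - <<'E'
from h import *
c,p,d,w=snap("wrist"); cv2.imwrite('pics/w1.png',p[...,::-1])
E
```

```text
t 3.1 pos [523.4   9.2  52.7] jaw -45.5 tilt [ 6.e-04  3.e-04 -1.e+00] F [-2.05  2.24  6.78] T [ 0.416  0.327 -0.015] open 21.0 q [0.01 0.42 1.98 0.   0.75 0.81]
shift m [ 0.0021 -0.0013  0.0012] rz -0.0018
```

View pics/w1.png

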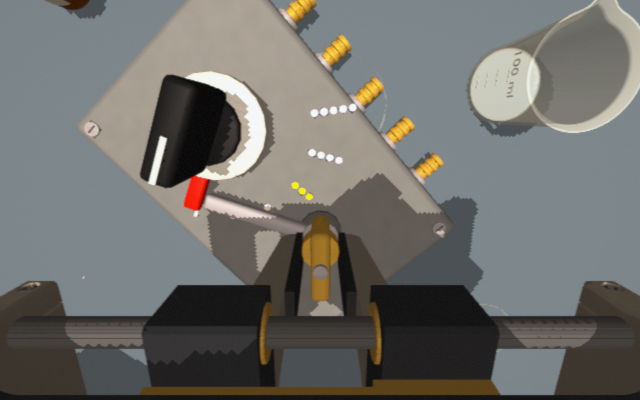

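The fingers closed on the round brass hub below the wing: the opening is 21 mm and there's a 7 N lift force. I'll open, raise a little and grip again.

Emit:
jog_arm --pt "0 0 0 0 0 0 -0.3" --pt "0 0 0 0 0 0 -0.3" --pt "0 0 0 0.002 -0.001 -0.006 -0.3" --pt "0 0 0 0.002 -0.001 -0.006 -0.3" --pt "0 0 0 0.002 -0.001 -0.006 -1" --pt "0 0 0 0.002 -0.001 -0.006 -1" --pt "0 0 0 0.002 -0.001 -0.006 -1" --pt "0 0 0 0.002 -0.001 -0.006 -1" --newtons 25

```text
t: 4.15
position: [524.5, 10.6, 58.2]
ee_rot: [0.925, 0.379, 0.0, 0.001]
ft_force: [2.8, -4.2, -0.7]
opening: 21.2
```

```bash
python3 go.py 524 11.6 58 -45.4
```

```text
t 4.15 pos [524.5  10.6  58.2] jaw -45.48 tilt [ 1.3e-03 -7.0e-04 -1.0e+00] F [ 2.75 -4.22 -0.71] T [-0.897 -0.515 -0.036] open 21.2 q [ 0.02  0.41  1.97 -0.    0.76  0.81]
shift m [ 0.0003 -0.0011  0.0002] rz -0.0014
```

```bash
python3 - <<'E'
from h import *
c,p,d,w=snap("wrist"); print(manip.state()['opening'])
cv2.imwrite('pics/w2.png',cv2.resize(p[180:340,220:420],None,fx=4,fy=4,interpolation=cv2.INTER_CUBIC)[...,::-1])
hsv=cv2.cvtColor(p,cv2.COLOR_RGB2HSV)
m=(hsv[...,0]>12)&(hsv[...,0]<30)&(hsv[...,1]>120)&(np.hypot(w[...,0]-524,w[...,1]-11.6)<30)
q=w[m]; print(len(q))
u=np.array([np.cos(np.radians(44.6)),np.sin(np.radians(44.6))]); v=np.array([-u[1],u[0]])
r=q[:,:2]-[524,11.6]
for lo in range(40,92,4):
    k=(q[:,2]>=lo)&(q[:,2]<lo+4)
    if k.sum()>3: print(lo,k.sum(),'along',(r[k]@u).min().round(1),(r[k]@u).max().round(1),'across',(r[k]@v).min().round(1),(r[k]@v).max().round(1))
E
```

```text
20.724866576025054
4482
52 10 along 4.6 10.3 across -8.9 9.2
56 60 along 5.0 20.5 across -10.7 9.6
60 213 along -6.7 20.4 across -11.1 9.6
64 260 along -7.4 20.4 across -11.0 9.5
68 58 along 2.4 20.6 across -11.1 9.6
72 52 along 1.9 20.5 across -10.9 9.5
76 56 along 7.5 20.3 across -5.8 9.6
80 237 along -16.5 20.6 across -5.7 9.5
84 785 along -16.7 19.7 across -5.6 3.8
```

View pics/w2.png

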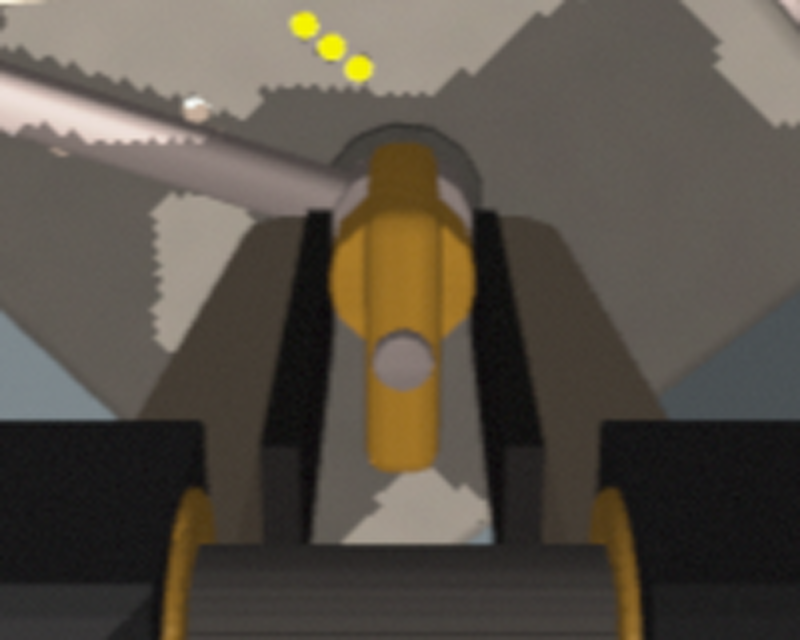

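The picture shows a round hub of about 20 mm under the wing, reaching up to z ≈ 64. The pads are still on it, so I'll put the tips above it and grip the flat wing.

Emit:
jog_arm --pt "0 0 0 0 0 0 -0.3" --pt "0 0 0 0 0 0 -0.3" --pt "0 0 0 0 -0.001 -0.009 -0.3" --pt "0 0 0 0 -0.001 -0.009 -0.3" --pt "0 0 0 0 -0.001 -0.009 -1" --pt "0 0 0 0 -0.001 -0.009 -1" --pt "0 0 0 0 -0.001 -0.009 -1" --pt "0 0 0 0 -0.001 -0.009 -1" --pt "0 0 0 0 -0.001 -0.009 -1" --pt "0 0 0 0 -0.001 -0.009 -1" --newtons 30

```text
t: 5.45
position: [524.5, 10.5, 67.1]
ee_rot: [0.925, 0.379, 0.001, 0.001]
ft_force: [5.5, -9.2, -4.1]
opening: 9.8
```

```bash
python3 go.py 524 11.6 67 -45.4
```

```text
t 5.45 pos [524.5  10.5  67.1] jaw -45.46 tilt [ 0.0025 -0.0018 -1.    ] F [ 5.51 -9.15 -4.13] T [-1.501 -0.762 -0.062] open 9.8 q [ 0.02  0.39  1.97 -0.    0.78  0.81]
shift m [ 0.0004 -0.0011  0.0001] rz -0.001
```

Now the wing itself is gripped (9.8 mm). I'll relieve the side load and start the turn.

Emit:
jog_arm --pt "0 0 0 0 0.002 0 -1" --pt "0 0 -0.15 0 0.002 0 -1" --pt "0 0 -0.3 0 0.002 0 -1" --pt "0 0 -0.45 0 0.002 0 -1" --pt "0 0 -0.6 0 0.002 0 -1" --pt "0 0 -0.75 0 0.002 0 -1" --pt "0 0 -0.9 0 0.002 0 -1" --pt "0 0 -1.05 0 0.002 0 -1" --pt "0 0 -1.15 0 0.002 0 -1" --pt "0 0 -1.2 0 0.002 0 -1" --pt "0 0 -1.2 0 0.002 0 -1"

```text
t: 6.82
position: [526.2, 10.2, 67.1]
ee_rot: [0.55, 0.835, 0.001, 0.001]
ft_force: [5.8, -1.8, -5.7]
opening: 9.5
```

```bash
python3 go.py 524 11.6 67 34.8
```

```text
t 6.83 pos [526.2  10.2  67.1] jaw 23.32 tilt [ 2.9e-03 -3.0e-04 -1.0e+00] F [ 5.8  -1.8  -5.71] T [-0.394 -1.101  0.026] open 9.5 q [ 0.02  0.39  1.97 -0.    0.78 -0.39]
shift m [ 0.0021 -0.0014  0.0001] rz -0.2004
```

Emit:
jog_arm --pt "0 0 -0.05 0 0.001 0 -1" --pt "0 0 -0.1 0 0.001 0 -1" --pt "0 0 -0.14 0 0.001 0 -1" --pt "0 0 -0.14 0 0.001 0 -1"

```text
t: 7.32
position: [526.4, 10.3, 67.1]
ee_rot: [0.49, 0.872, 0.0, 0.001]
ft_force: [3.6, -3.5, -2.8]
opening: 9.9
```

```bash
python3 go.py 524 11.6 67 34.8
```

```text
t 7.33 pos [526.4  10.3  67.1] jaw 31.33 tilt [ 1.6e-03 -7.0e-04 -1.0e+00] F [ 3.63 -3.55 -2.76] T [-0.735 -0.698  0.045] open 9.9 q [ 0.02  0.4   1.96 -0.    0.78 -0.53]
shift m [ 0.0024 -0.0013  0.0001] rz -0.0605
```

Emit:
jog_arm --pt "0 0 -0.03 0 0 0 -1" --pt "0 0 -0.06 0 0 0 -1" --pt "0 0 -0.06 0 0 0 -1"

```text
t: 7.7
position: [526.3, 10.3, 67.1]
ee_rot: [0.464, 0.886, 0.0, 0.001]
ft_force: [4.2, -4.3, -3.2]
opening: 9.9
```

```bash
python3 go.py 524 11.6 67 34.8
```

```text
t 7.7 pos [526.3  10.3  67.1] jaw 34.69 tilt [ 1.5e-03 -4.0e-04 -1.0e+00] F [ 4.19 -4.34 -3.25] T [-0.782 -0.649 -0.577] open 9.9 q [ 0.02  0.4   1.96 -0.    0.78 -0.59]
shift m [ 0.0024 -0.0012  0.0001] rz -0.0019
```

The torque step to -0.58 N m at 1.40 rad of turn shows the wing nut is on its stop. I'll release, lift and go to the knob.

Emit:
jog_arm --pt "0 0 0.01 0 0 0 0" --pt "0 0 0.01 0 0 0 0" --pt "0 0 0.01 0 0 0 0" --pt "0 0 0.01 0 0 -0.03 0" --pt "0 0 0.01 0 0 -0.06 0"

```text
t: 8.32
position: [525.0, 10.9, 127.5]
ee_rot: [0.468, 0.884, -0.0, -0.001]
ft_force: [-0.4, -0.5, -0.4]
opening: 45.7
```

```bash
python3 go.py 532 101 127 -67.2
```

```text
t 8.32 pos [525.   10.9 127.5] jaw 34.16 tilt [-1.2e-03  1.0e-04 -1.0e+00] F [-0.42 -0.54 -0.35] T [-0.026 -0.122  0.025] open 45.7 q [ 0.02  0.31  1.92  0.    0.91 -0.58]
shift m [0.0706 0.0564 0.0005] rz 1.7691
```

Emit:
jog_arm --pt "0 0 0.17 0.0 0.0 0 0" --pt "0 0 0.35 0.02 0.015 0 0" --pt "0 0 0.53 0.04 0.03 0 0" --pt "0 0 0.71 0.06 0.05 0 0" --pt "0 0 0.89 0.0706 0.0564 0 0" --pt "0 0 1.07 0.0706 0.0564 0 0" --pt "0 0 1.25 0.0706 0.0564 0 0" --pt "0 0 1.43 0.0706 0.0564 0 0" --pt "0 0 1.61 0.0706 0.0564 0 0" --pt "0 0 1.769 0.0706 0.0564 0 0" --pt "0 0 1.769 0.0706 0.0564 0 0" --pt "0 0 1.769 0.0706 0.0564 0 0"

```text
t: 9.82
position: [532.4, 100.9, 127.1]
ee_rot: [0.98, 0.199, -0.0, -0.0]
ft_force: [-0.5, -1.1, 0.3]
opening: 45.7
```

```bash
python3 go.py 532 101 67 -67.2; sed -i 's/^/ /;s/^ //' m2.py; python3 - <<'E'
from h import *
c,p,d,w=snap("top"); cv2.imwrite('pics/t2.png',cv2.resize(p[215:315,245:380],None,fx=5,fy=5,interpolation=cv2.INTER_CUBIC)[...,::-1])
E
```

```text
t 9.82 pos [532.4 100.9 127.1] jaw -67.0 tilt [-1.e-04  0.e+00 -1.e+00] F [-0.49 -1.13  0.27] T [0.037 0.02  0.028] open 45.7 q [0.18 0.33 1.89 0.   0.92 1.35]
shift m [-0.0004 -0.0002  0.0601] rz 0.0034
```

View pics/t2.png

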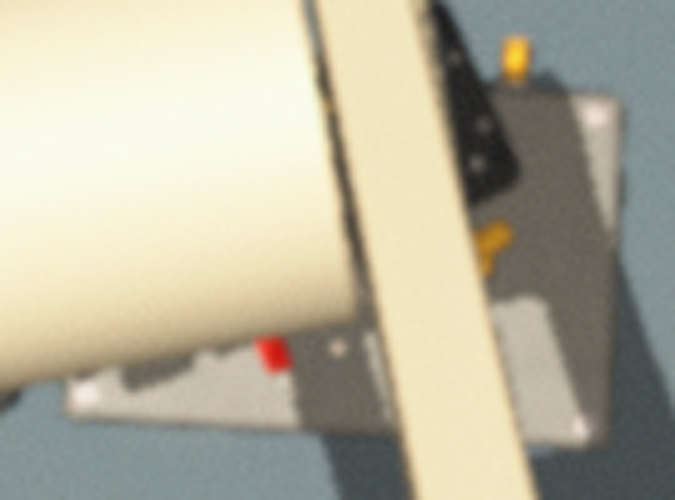

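The arm hides part of the view, but the wing at about (490,245) has turned and the lug at (275,352) has no latch arm against it. I'll go down and grip the knob.

Emit:
jog_arm --pt "0 0 0 0 0 0.025 0" --pt "0 0 0 0 0 0.045 0" --pt "0 0 0 0 0 0.059 0" --pt "0 0 0 0 0 0.059 0" --pt "0 0 0 0 0 0.059 -1" --pt "0 0 0 0 0 0.059 -1" --pt "0 0 0 0 0 0.059 -1" --pt "0 0 0 0 0 0.059 -1" --pt "0 0 0 0 0 0.059 -1" --pt "0 0 0 0 0 0.059 -1" --newtons 45

```text
t: 11.12
position: [532.5, 101.7, 68.6]
ee_rot: [0.98, 0.197, 0.0, -0.001]
ft_force: [-2.8, 5.1, 3.0]
opening: 13.6
```

```bash
python3 go.py 532 101 67 -67.2
```

```text
t 11.12 pos [532.5 101.7  68.6] jaw -67.24 tilt [ 1.0e-04  1.3e-03 -1.0e+00] F [-2.82  5.14  2.97] T [ 0.777  0.297 -0.125] open 13.6 q [0.19 0.41 1.93 0.   0.8  1.36]
shift m [-0.0007  0.0005  0.0016] rz -0.0007
```

Emit:
jog_arm --pt "0 0 -0.1 0 -0.001 0 -1" --pt "0 0 -0.2 0 -0.001 0 -1" --pt "0 0 -0.3 0 -0.001 0 -1" --pt "0 0 -0.4 0 -0.001 0 -1" --pt "0 0 -0.42 0 -0.001 0 -1"

```text
t: 11.75
position: [532.2, 102.1, 68.5]
ee_rot: [0.918, 0.398, 0.0, -0.0]
ft_force: [-1.5, 3.1, 4.7]
opening: 13.7
```

```bash
python3 go.py 532 101.7 68 4.76
```

```text
t 11.75 pos [532.2 102.1  68.5] jaw -43.15 tilt [ 3.e-04  6.e-04 -1.e+00] F [-1.55  3.08  4.67] T [ 0.383  0.267 -0.203] open 13.7 q [0.19 0.41 1.93 0.   0.8  0.94]
shift m [-0.0005  0.0001  0.0005] rz -0.8362
```

Emit:
jog_arm --pt "0 0 -0.1 0 0 0 -1" --pt "0 0 -0.2 0 0 0 -1" --pt "0 0 -0.3 0 0 0 -1" --pt "0 0 -0.4 0 0 0 -1" --pt "0 0 -0.42 0 0 0 -1" --pt "0 0 -0.42 0 0 0 -1"

```text
t: 12.5
position: [531.8, 102.4, 68.5]
ee_rot: [0.815, 0.579, 0.0, -0.0]
ft_force: [-4.4, 3.4, 5.4]
opening: 13.8
```

```bash
python3 go.py 532 101.7 68 4.76
```

```text
t 12.5 pos [531.8 102.4  68.5] jaw -19.2 tilt [-4.e-04  8.e-04 -1.e+00] F [-4.4   3.41  5.45] T [ 0.59  0.56 -0.18] open 13.8 q [0.19 0.41 1.93 0.   0.8  0.52]
shift m [-0.0006  0.0004  0.0005] rz -0.4182
```

Emit:
jog_arm --pt "0 0 -0.1 0 -0.0005 0 -1" --pt "0 0 -0.2 0 -0.0005 0 -1" --pt "0 0 -0.3 0 -0.0005 0 -1" --pt "0 0 -0.36 0 -0.0005 0 -1" --pt "0 0 -0.4 0 -0.0005 0 -1" --pt "0 0 -0.418 0 -0.0005 0 -1" --pt "0 0 -0.418 0 -0.0005 0 -1" --pt "0 0 -0.418 0 -0.0005 0 -1"

```text
t: 13.5
position: [531.4, 102.4, 68.5]
ee_rot: [0.677, 0.736, 0.0, -0.0]
ft_force: [-4.0, 3.3, 6.7]
opening: 13.6
```

```bash
python3 go.py 532 101.7 68 4.76; python3 - <<'E'
from h import *
c,p,d,w=snap("wrist"); cv2.imwrite('pics/w3.png',p[...,::-1])
hsv=cv2.cvtColor(p,cv2.COLOR_RGB2HSV)
for n,m in dict(lug=((hsv[...,0]<6)|(hsv[...,0]>174))&(hsv[...,1]>180)&(hsv[...,2]>90),yellow=(abs(hsv[...,0].astype(int)-30)<4)&(hsv[...,1]>180)&(hsv[...,2]>120)).items():
    m&=(d>0)&(np.hypot(w[...,0]-532,w[...,1]-101)<100)
    q=w[m]
    if len(q): e=np.median(q,0)-[531,101.5,0]; print(n,len(q),e.round(1),np.degrees(np.arctan2(e[1],e[0])).round(1))
c=manip.camera_model("scene")
c,p,d,w=snap("scene"); cv2.imwrite('pics/s2.png',cv2.resize(p[130:290,190:400],None,fx=3.5,fy=3.5,interpolation=cv2.INTER_CUBIC)[...,::-1])
E
```

```text
t 13.5 pos [531.4 102.4  68.5] jaw 4.74 tilt [-5.e-04  7.e-04 -1.e+00] F [-4.02  3.3   6.7 ] T [ 0.493  0.5   -0.199] open 13.6 q [0.19 0.41 1.93 0.   0.8  0.1 ]
shift m [-0.0008  0.0006  0.0005] rz -0.0004
```

View pics/w3.png

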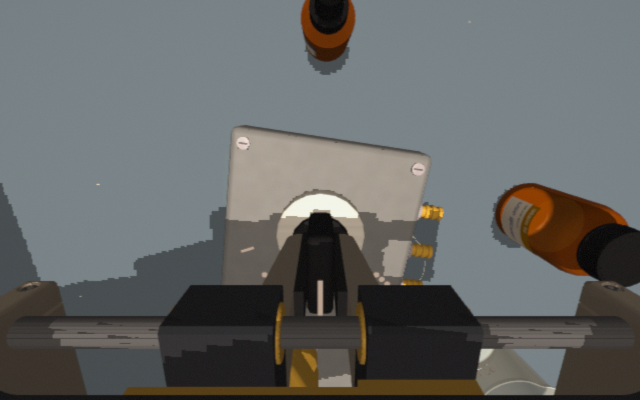

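View pics/s2.png

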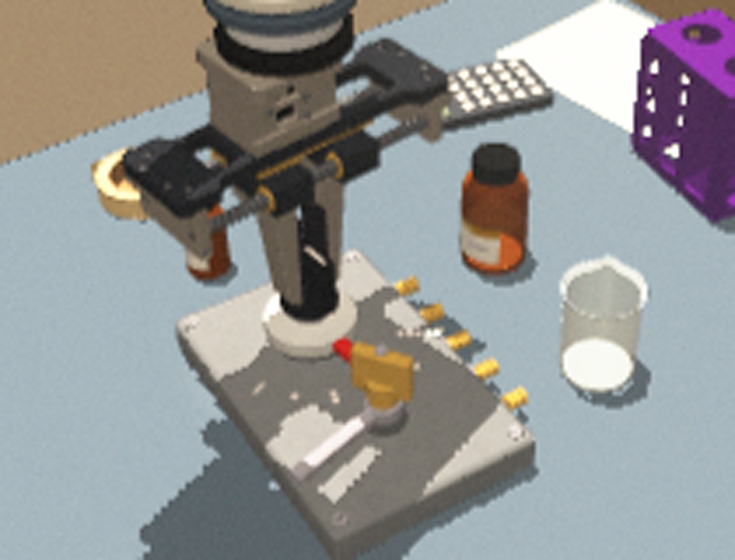

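In the wrist view the bar lies straight between the pads, with its white line at (320,297). The scene view shows the lug pointing at the wing nut with the yellow row hidden beneath it, the latch arm swung clear, and the bottles and beaker standing. Torque is -0.20 N m, which matches the spring at the third stop.

```bash
python3 -c "
from workcell import manip
print(manip.finish_job())"; python3 go.py
```

```text
the job is handed in; nothing more can be done
None
the job is handed in; nothing more can be done
```

The job is handed in, finished at about 13.6 s of the 51 s allowed, with the knob gripped and held at its third stop.

- **Wing nut:** I turned it 80° (1.40 rad) anticlockwise. The torque jumped from about 0.05 to 0.58 N m there, which shows it had reached its stop. The pictures show the latch arm swung clear of the lug. My first two grips closed on the round hub under the wing (21 mm opening), so I regripped higher on the flat wing before turning.
- **Knob:** I turned it one stop at a time to 72.0° (1.256 rad, against 1.257 for the third stop). It is still gripped at 45 N. The wrist torque of -0.20 N m agrees with the spring's 0.19 N m at that stop. The count rests on the angle at each stop; I did not feel the clicks separately.
- **Last checks:** The bar sits straight in the pads. I saw the amber bottle, dropper bottle and beaker upright beside the valve, but did not measure their positions again. My colour check for the lug and the yellow dots found nothing because the gripper hid them from the wrist camera. I judged the lug's direction by eye from the scene camera, and its row of dots was hidden beneath it.

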